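# Take the end stop out of the guitar-neck jig

## Task

The guitar-neck jig is being cleared. Slide the plain block-shaped end stop along its T-slot to the open end of the board, lift it out there and stand it upright on its foot inside the open carton. Leave the forked neck rest where it is in the other slot.

Things in the scene. Friction and masses are not known exactly. Their poses are not given: they have to be found in the camera images.
- jig: Fixed plywood board, 190 (x) by 300 (y) by 26.5 mm high; origin: centre of underside. Two T-slots along its y, centred at x = -55 and +55: 40 mm channel, floor at z = 8, under two aluminium lips (z 20.5 to 26.5) 20 mm apart. y = -150 is the closed end. From y = +70 to the open end at +150 the lips are cut away: open from above, floor runs on to the board's edge, no end wall.
- stop: End stop, to be moved: plain upright maple block 34 (x, across the slot) by 30 (y, along it) mm, z 22 to 70, on a T-foot 34 (x) by 44 (y) by 8 mm with a 12 mm wide stem; 0.16 kg. Origin: centre of foot's underside, z up. Stands in either slot, on its floor, axes along the jig's, foot under the lips; slides freely, about 3 mm play sideways, 4 mm upwards. Only the block is above the lips.
- rest: The neck rest, to be left alone: same foot, and a maple U-shaped fork 76 mm wide across the slot, 92 mm high in all, lined with cork. Origin: centre of the foot's underside; z up. It stands loose in the other slot.
- carton: Open white cardboard box fixed on the bench, 180 by 180 mm and 50 mm high outside, walls and floor 4 mm thick, empty. Origin: centre of the underside; z up.
Things that resemble listed ones, but are neither listed nor needed, are in the scene too. What is shaped like the stop but pink is not meant.

How it is judged:
On the way, in this order (a step that is already met when the one before it is completed fails the run):
1. the stop has been slid to the open end of its slot, clear of the lips, still down in the channel (y of stop in the frame of jig above 0.085 m and z of stop in the frame of jig below 0.02 m).
2. the stop has been lifted out of the channel (z of stop in the frame of jig above 0.03 m).
At the end, for the whole second after the job is handed in: The end stop stands upright (within 10 degrees) on its foot on the floor of the carton (origin within 10 mm of that floor), at rest, and the neck rest is within 20 mm of where it started (x of stop in the frame of carton between -0.08 and 0.08 m and y of stop in the frame of carton between -0.08 and 0.08 m and z of stop in the frame of carton below 0.014 m and angle between stop's own z axis and vertical below 0.17 rad and linear speed of stop below 0.03 m/s and distance of rest from where it was at the start of the episode below 0.02 m); the robot touches nothing.
It fails at once if the neck rest is shifted by more than 20 mm (distance of rest from where it was at the start of the episode above 0.02 m).
It also fails if it takes over 42 s, if anything falls off the work surface, if the arm or the gripper's body presses on something with over 40 N, if the wrist force passes 120 N, or if a joint passes its speed limit or range.

## Robot

A 6-joint arm with a two-finger parallel gripper is mounted at the origin on the work surface. World frame = base frame: x ahead of the robot, y to its left, z up, the work surface at z = 0. Lengths are in m, angles in rad, forces in N, time in s.
With the tool pointing down it reaches from about 0.35 to 0.875 m from the base axis. Payload 4.2 kg.
Tool frame: the origin (TCP) lies between the finger pads; the fingertips stand 17 mm ahead of it and the grasp point (between the pads) lies 2 mm behind it (arm.tip_extent is the distance from the TCP to the fingertips, in m); z points along the fingers, y is the direction in which the jaws open and shut (so a half turn about z gives the same grasp; the last joint's range is limited). The gripper opens to 87 mm and grips with 3 to 60 N. Pads are 19 mm wide; open, the fingers measure 117 mm over their backs; the gripper's body (75 mm by 190 mm) begins 51 mm behind the grasp point.
Start: joints at [1.453, 0.385, 0.008, 0, -1.194, -0.259], TCP at [0.23, 0.581, 0.24] pointing down, gripper open.
Joint ranges: [-3.14, 3.14], [-1.21, 2.06], [-1.07, 1.41], [-3.16, 2.05], [-2.99, -0.16], [-3.1, 3.1]. Speed limits (rad/s): [2.79, 2.79, 3.14, 3.14, 3.14, 3.14].

## Interface

Orientations are given as [roll, pitch, yaw] about the fixed x, y, z axes, in that order (R = Rz(yaw) Ry(pitch) Rx(roll)).
In Python, from plant import arm gives the robot as it stands.
- The arm moves only by the tool carry_out, never from a script. Its argument "rows" is a list of rows, each a list of 7 numbers: the shift along the tool's x, y, z in mm, then the turn, a rotation vector about the tool's x, y, z in rad, then the finger opening in mm, from 0 to 87. In form: [[x, y, z, rx, ry, rz, jaw], ...]. A call has 1 to 20 rows; each row is the pose to reach, as a shift and turn from the pose commanded when the call began, along the tool's axes at that moment; what a row does not reach only later rows make up. A row lasts 1/8 s, in which the tool goes at most 62.5 mm and 10.7 degrees, less where a joint would pass 70% of its speed; a pose out of reach is approached as far as the arm can. A call with a gripper value outside its range is refused whole. The fingers move at their own pace and stop on an object; "squeeze" is the grip in N (left out, the last holds). Time passes only in rows, so rows that repeat a pose let the fingers close. It gives the time, the measured TCP pose, the force and the opening at its end, in the units of the state.
- arm.sense(): the state, without advancing time (a new reading comes with each control period).
- arm.snapshot(name): name is "scene" or "top" or "wrist"; returns a dict with "img" (384x512x3 uint8, blue, green, red), "camera_matrix" (3x3 intrinsics, pixels), "rvec" (rotation vector, rad) and "tvec" (3), from world to camera coordinates, as OpenCV has them. Camera axes: x right, y down, z forward; pixel columns grow to the right and rows downward; lengths in m; the calibration is good to about 2 mm. A picture is of the moment at which its call begins. There is no depth.
- arm.hand_in(): hands the job in, once; it reports no verdict.
The state is a dict: "clock": time; "qpos": joint angles; "dq": joint speeds; "joint_torque": joint torques, N m; "tool_pos": TCP position; "orientation": TCP orientation; "ft_force": force on the tool from outside, world axes, zero at the start; "moment": the same for the moment, N m; "width": finger opening in m.
Only numpy, scipy, OpenCV 4.12 (cv2) and the standard library are available. Lean on these libraries where they do the work, as an engineer would, in place of code of your own. Each camera call takes 0.05 s, during which the arm holds its last target.

## Working session

There is one attempt and no reset: what is moved stays moved. The work goes in short steps, Python scripts to look and compute and a tool call to move; the robot and the scene stay as the last step left them, time stands still between calls to the robot, and variables do not carry over. Pictures are saved under pics/ and viewed, and the job is handed in when it is done.

Besides the shell and the picture viewer there is one more tool, called after "Request:" as name([rows], argument=value, ...), one row to a line, values as JSON. carry_out: Moves the arm, as the interface text tells. Its arguments: {"type":"object","properties":{"rows":{"type":"array","items":{"type":"array","items":{"type":"number"}}},"squeeze":{"type":"number"}},"required":["rows"]}

```bash
ls; mkdir -p pics
python3 - <<'E'
from plant import arm
import cv2
s=arm.sense();print(s)
for n in("scene","top","wrist"):
    d=arm.snapshot(n);cv2.imwrite(f"pics/{n}0.png",d["img"]);print(n,d["camera_matrix"].tolist(),d["rvec"],d["tvec"])
E
```

```text
pics
{'clock': 0.0, 'qpos': array([ 1.45261461e+00,  3.85534817e-01,  6.62619694e-03, -4.93945544e-04,
       -1.19397766e+00, -2.58586700e-01]), 'dq': array([ 0.00029397, -0.0005856 ,  0.00115408, -0.00121305,  0.00018712,
       -0.00225113]), 'joint_torque': array([-8.20509358e-04, -3.90659523e+01,  1.87410718e+01,  4.21983674e+00,
        1.09771744e-02, -1.90869250e-04]), 'tool_pos': array([0.22973133, 0.58064374, 0.23847357]), 'orientation': array([ 3.13945480e+00, -9.07896412e-05, -3.76950554e-01]), 'ft_force': array([-0.59191753,  0.71437975,  0.20513461]), 'moment': array([0.0260785 , 0.03991285, 0.06464082]), 'width': 0.08697202864139388}
scene [[390.29223726896834, 0.0, 251.51879343372767], [0.0, 390.29223726896834, 189.14834028075637], [0.0, 0.0, 1.0]] [ 1.5359963   1.71642376 -0.95871478] [ 0.0957025  -0.22844546  1.40055079]
top [[418.14136190979906, 0.0, 253.30123425689285], [0.0, 418.14136190979906, 190.1337264815094], [0.0, 0.0, 1.0]] [ 2.23986761 -1.95955782  0.20995816] [-0.10075631  0.52980792  0.89938995]
wrist [[294.9138657220372, 0.0, 256.9429843905565], [0.0, 294.9138657220372, 194.09538167031988], [0.0, 0.0, 1.0]] [-1.6704428   2.46146752  0.32080451] [ 0.62367194 -0.03330759  0.39188487]
```

View pics/scene0.png

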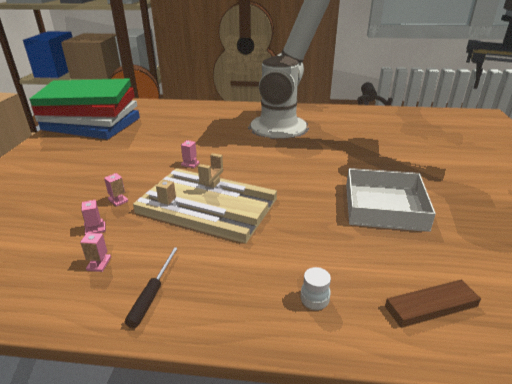

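View pics/top0.png

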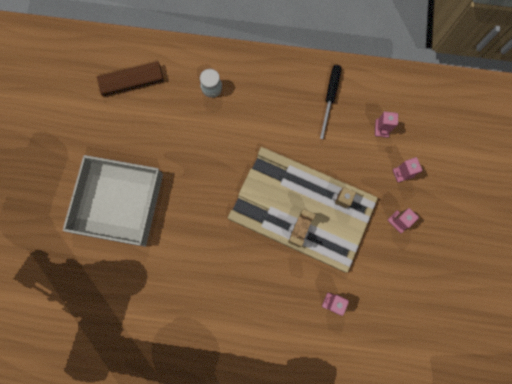

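View pics/wrist0.png

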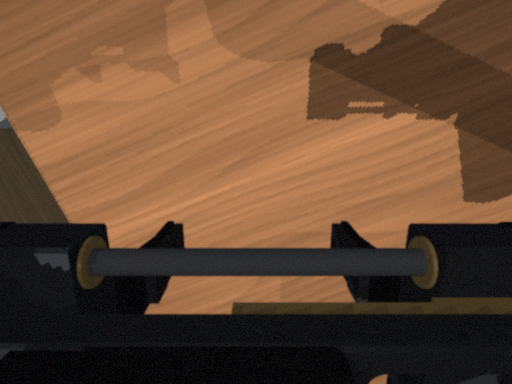

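Run:
```python
import cv2
a=cv2.imread("pics/top0.png")[140:280,220:390];cv2.imwrite("pics/top0c.png",cv2.resize(a,None,fx=4.5,fy=4.2,interpolation=cv2.INTER_CUBIC) if 0 else cv2.resize(a,None,fx=4.2,fy=4.2,interpolation=cv2.INTER_CUBIC))
a=cv2.imread("pics/scene0.png")[140:250,125:285];cv2.imwrite("pics/scene0c.png",cv2.resize(a,None,fx=5,fy=5,interpolation=cv2.INTER_CUBIC))
```

```text
(no output)
```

View pics/top0c.png

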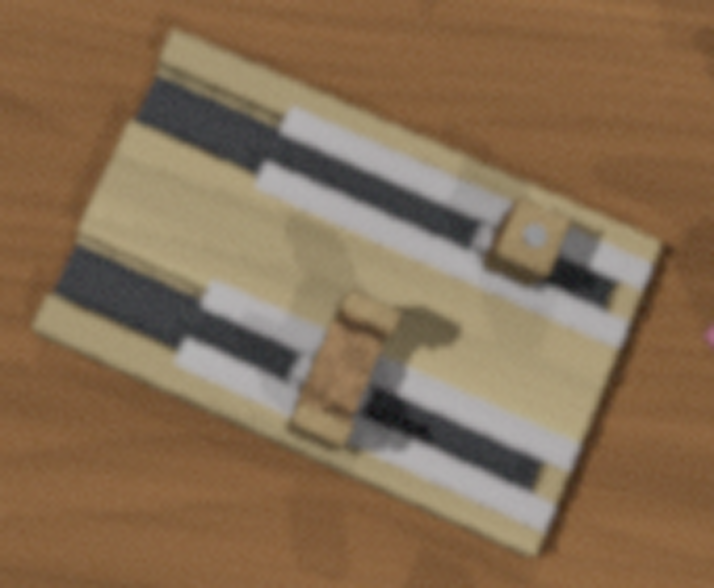

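View pics/scene0c.png

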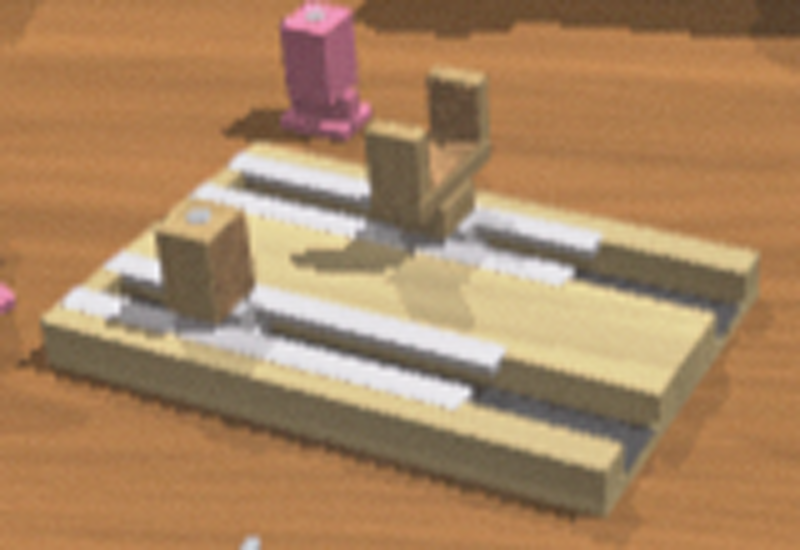

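The stop is the maple block with the metal dot at top (347,196), scene (166,191). The other candidates are the maple fork at top (302,228), which is the rest, and four pink look-alikes at top (387,124), (407,170), (404,220) and (336,303). The enlarged crops confirm this: it is a plain block in the upper slot, and the lips are cut away at the left end in the top view.

```bash
cat > h.py <<'E'
import numpy as np,cv2
from plant import arm
def cast(d,uv,z):
    R=cv2.Rodrigues(np.array(d["rvec"],float))[0];t=np.array(d["tvec"],float).ravel();K=np.array(d["camera_matrix"])
    uv=np.atleast_2d(uv).astype(float);r=np.c_[uv,np.ones(len(uv))]@np.linalg.inv(K).T@R
    c=-R.T@t
    return c+r*((z-c[2])/r[:,2])[:,None]
def proj(d,P):
    return cv2.projectPoints(np.atleast_2d(P).astype(float),np.array(d["rvec"],float),np.array(d["tvec"],float),np.array(d["camera_matrix"]),None)[0][:,0]
def rigid(L,W):
    L=np.array(L)[:,:2];W=np.array(W)[:,:2];a=(L-L.mean(0));b=W-W.mean(0)
    th=np.arctan2((a[:,0]*b[:,1]-a[:,1]*b[:,0]).sum(),(a*b).sum())
    R=np.array([[np.cos(th),-np.sin(th)],[np.sin(th),np.cos(th)]]);t=W.mean(0)-R@L.mean(0)
    return th,R,t,np.linalg.norm(L@R.T+t-W,axis=1)
E
python3 - <<'E'
from h import *
np.set_printoptions(precision=4,suppress=True)
d=arm.snapshot("top");s=arm.snapshot("scene")
c=np.array([[175,30],[663,240],[537,552],[35,325]])/4.2+[220,140]-.4
W=cast(d,c,.0265);print(W)
best=min((rigid(L,W)+(i,) for i,L in enumerate([[[95,150],[95,-150],[-95,-150],[-95,150]],[[-95,150],[-95,-150],[95,-150],[95,150]]]) for L in [np.array(L)/1e3]),key=lambda x:x[3].sum())
print("jig top",best)
c2=np.array([[612,462],[757,255],[255,142],[45,320]])/5+[125,140]-.4
W2=cast(s,c2,.0265);print(W2)
th,R,t=best[:3]
# stop top face z=8+70 =78mm: from top crop corners
f=np.array([[517,196],[570,212],[546,276],[491,256]])
st=cast(d,np.array([[540,234]])/4.2+[220,140]-.4,.078); print("stop(dot)",st,(st[:,:2]-t)@R)
st=cast(s,np.array([[199,216]])/5+[125,140]-.4,.078); print("stop(dot) scene",st,(st[:,:2]-t)@R)
# carton white
for n,x in(("top",d),("scene",s)):
    o={'top':(60,145,110,110),'scene':(335,160,105,80)}[n]
    a=x["img"][o[1]:o[1]+o[3],o[0]:o[0]+o[2]];cv2.imwrite(f"pics/cart_{n}.png",cv2.resize(a,None,fx=5,fy=5,interpolation=cv2.INTER_CUBIC))
E
```

```text
[[ 0.6536 -0.0335  0.0265]
 [ 0.568  -0.3202  0.0265]
 [ 0.3875 -0.2649  0.0265]
 [ 0.4737  0.0214  0.0265]]
jig top (np.float64(-0.2927901860130587), array([[ 0.9574,  0.2886],
       [-0.2886,  0.9574]]), array([ 0.5207, -0.1493]), array([0.0014, 0.0004, 0.0012, 0.0008]), 0)
[[ 0.6508 -0.0295  0.0265]
 [ 0.478   0.0221  0.0265]
 [ 0.3884 -0.2635  0.0265]
 [ 0.5705 -0.3151  0.0265]]
stop(dot) [[ 0.5503 -0.2411  0.078 ]] [[ 0.0549 -0.0793]]
stop(dot) scene [[ 0.551  -0.2378  0.078 ]] [[ 0.0546 -0.076 ]]
```

```bash
sleep 1
```

```text
(no output)
```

View pics/cart_top.png

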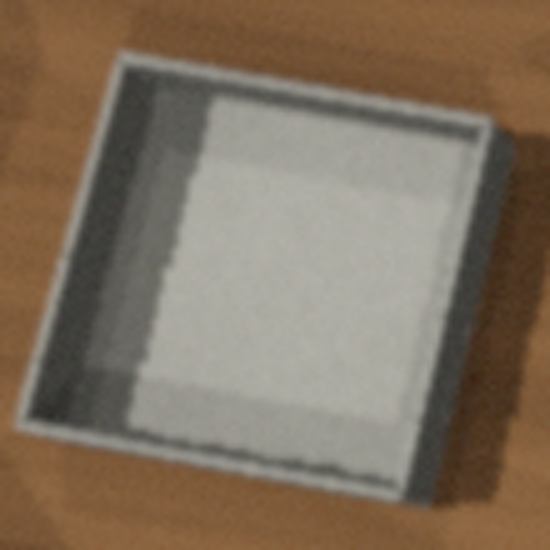

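```bash
cat >> h.py <<'E'
from scipy.spatial.transform import Rotation as Ro
def go(p,yaw):
    s=arm.sense();R=Ro.from_euler('xyz',s["orientation"])
    G=Ro.from_euler('xyz',[np.pi,0,yaw])
    print("t",s["clock"],"pos",s["tool_pos"].round(4),"rpy",s["orientation"].round(4),"w",s["width"].round(4),"F",s["ft_force"].round(1))
    print("shift mm",(R.inv().apply(np.array(p)-s["tool_pos"])*1e3).round(1),"turn",(R.inv()*G).as_rotvec().round(4))
E
python3 - <<'E'
from h import *
np.set_printoptions(precision=4,suppress=True)
d=arm.snapshot("top")
W=cast(d,np.array([[120,52],[493,120],[408,498],[18,428]])/5+[60,145]-.4,.05);print(W,W.mean(0))
print(np.linalg.norm(W-np.roll(W,1,0),axis=1))
go([.5507,-.2395,.15],-.293)
E
```

```text
[[0.5704 0.3758 0.05  ]
 [0.5612 0.1968 0.05  ]
 [0.3838 0.203  0.05  ]
 [0.3913 0.383  0.05  ]] [0.4767 0.2896 0.05  ]
[0.1792 0.1793 0.1775 0.1802]Traceback (most recent call last):
  File "<stdin>", line 6, in <module>
  File "h.py", line 19, in go
    print("t",s["clock"],"pos",s["tool_pos"].round(4),"rpy",s["orientation"].round(4),"w",s["width"].round(4),"F",s["ft_force"].round(1))
                                                                                          ^^^^^^^^^^^^^^^^
AttributeError: 'float' object has no attribute 'round'
```

View pics/cart_scene.png

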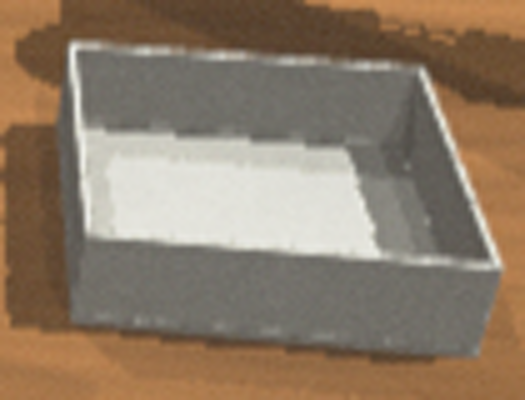

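The carton is empty, and its rim measures 179 mm square with its centre at (0.477, 0.290). Next I work out the approach.

```bash
sed -i 's/s\["width"\].round(4)/round(s["width"],4)/' h.py; python3 -c "
from h import *
go([.5507,-.2395,.18],-.293)"
```

```text
t 0.3 pos [0.2299 0.581  0.2392] rpy [ 3.1409e+00 -1.0000e-04 -3.7680e-01] w 0.087 F [ 0.2 -0.2  1. ]
shift mm [600.2 644.8  59.7] turn [ 0.0007 -0.0001 -0.0838]
```

Request:
carry_out([
  [33,36,0,0,0,0,87],
  [67,72,0,0,0,-0.01,87],
  [100,107,0,0,0,-0.02,87],
  [133,143,0,0,0,-0.03,87],
  [167,179,0,0,0,-0.04,87],
  [200,215,0,0,0,-0.05,87],
  [233,251,0,0,0,-0.06,87],
  [267,287,0,0,0,-0.07,87],
  [300,322,0,0,0,-0.08,87],
  [333,358,5,0,0,-0.084,87],
  [367,394,10,0,0,-0.084,87],
  [400,430,15,0,0,-0.084,87],
  [433,466,20,0,0,-0.084,87],
  [467,502,30,0,0,-0.084,87],
  [500,537,40,0,0,-0.084,87],
  [533,573,50,0,0,-0.084,87],
  [567,609,60,0,0,-0.084,87],
  [600,645,60,0,0,-0.084,87],
  [600,645,60,0,0,-0.084,87],
  [600,645,60,0,0,-0.084,87],
], squeeze=20)

```text
clock: 2.8
tool_pos: [0.5501, -0.2392, 0.1792]
orientation: [-3.141, 0.001, -0.293]
ft_force: [-0.1, 0.1, 0.2]
width: 0.0867
```

Run:
```python
from h import *
d=arm.snapshot("wrist");cv2.imwrite("pics/w1.png",d["img"])
go([.5507,-.2395,.053],-.293)
R=Ro.from_euler('z',-.293)
P=[R.apply([x,y,0])+[.5507,-.2395,.078] for x,y in((-.017,-.015),(.017,-.015),(.017,.015),(-.017,.015),(0,0))]
print(proj(d,P).round(0))
```

```text
t 2.85 pos [ 0.5501 -0.2387  0.1795] rpy [-3.1414e+00  5.0000e-04 -2.9240e-01] w 0.0871 F [-0.1  0.3 -0.5]
shift mm [  0.8   0.6 126.5] turn [-0.0002  0.0005  0.0006]
[[274. 216.]
 [274. 178.]
 [239. 178.]
 [240. 216.]
 [257. 197.]]
```

View pics/w1.png

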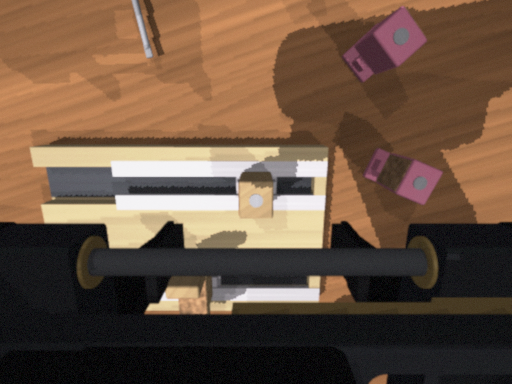

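The wrist view shows the block's top face at columns 239–273 with its dot at (256,200). Prediction was (257,197), so the fingers are well centred and I can descend.

Request:
carry_out([
  [0,0.5,30,0,0,0,87],
  [0,0.5,60,0,0,0,87],
  [0,0.5,80,0,0,0,87],
  [0,0.5,100,0,0,0,87],
  [0,0.5,115,0,0,0,87],
  [0,0.5,125,0,0,0,87],
  [0,0.5,125,0,0,0,87],
  [0,0.5,125,0,0,0,60],
  [0,0.5,125,0,0,0,40],
  [0,0.5,125,0,0,0,25],
  [0,0.5,125,0,0,0,20],
  [0,0.5,125,0,0,0,20],
  [0,0.5,125,0,0,0,20],
  [0,0.5,125,0,0,0,20],
], squeeze=20)

```text
clock: 4.6
tool_pos: [0.5504, -0.2398, 0.0545]
orientation: [-3.142, 0.0, -0.293]
ft_force: [-0.5, 0.4, 0.5]
width: 0.0297
```

Run:
```python
from h import *
d=arm.snapshot("scene");cv2.imwrite("pics/s2.png",cv2.resize(d["img"][120:260,100:300],None,fx=4,fy=4))
p=np.array([.5507,-.2395,.053])+.187*np.array([.2886,.9574,0])
go(p,-.293); print(p)
```

```text
t 4.65 pos [ 0.5504 -0.2398  0.0545] rpy [-3.1416e+00  1.0000e-04 -2.9280e-01] w 0.03 F [0.9 0.6 0.1]
shift mm [   0.2 -187.4    1.5] turn [-0.      0.0001  0.0002]
[ 0.6046682 -0.0604662  0.053    ]
```

View pics/s2.png

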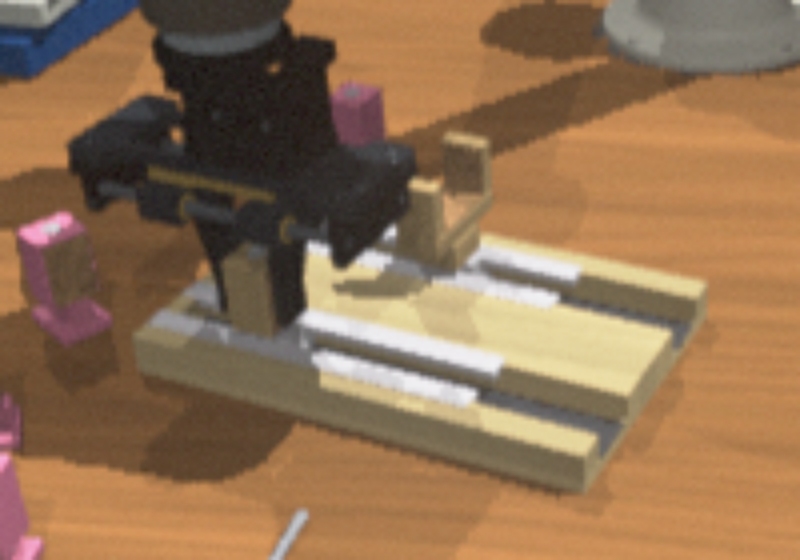

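The stop is gripped at a width of 30 mm. I slide it along the slot with a slight 1.5 mm lift, half way first to check the side force.

Request:
carry_out([
  [0,0,-1.5,0,0,0,20],
  [0,-10,-1.5,0,0,0,20],
  [0,-25,-1.5,0,0,0,20],
  [0,-40,-1.5,0,0,0,20],
  [0,-55,-1.5,0,0,0,20],
  [0,-70,-1.5,0,0,0,20],
  [0,-80,-1.5,0,0,0,20],
  [0,-80,-1.5,0,0,0,20],
], squeeze=25)

```text
clock: 5.65
tool_pos: [0.5738, -0.1624, 0.0561]
orientation: [-3.142, -0.0, -0.292]
ft_force: [1.1, -0.1, -1.0]
width: 0.0302
```

Run:
```python
from h import *
d=arm.snapshot("top");cv2.imwrite("pics/t3.png",cv2.resize(d["img"][130:290,210:410],None,fx=4,fy=4,interpolation=2))
go([.6047,-.0605,.0545],-.293)
```

```text
t 5.7 pos [ 0.5736 -0.1629  0.0561] rpy [ 3.1415  0.     -0.2922] w 0.0298 F [ 0.5  0.2 -1.3]
shift mm [   0.3 -107.1    1.6] turn [0.0001 0.     0.0008]
```

View pics/t3.png

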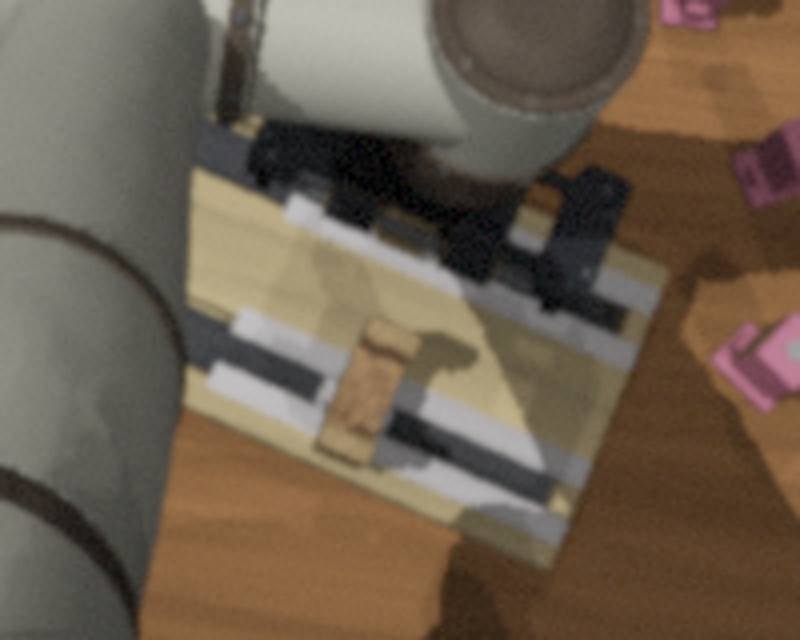

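The stop slides freely with forces around 1 N, and the rest hasn't moved. I continue to the open end.

Request:
carry_out([
  [0,-10,0,0,0,0,20],
  [0,-25,0,0,0,0,20],
  [0,-40,0,0,0,0,20],
  [0,-55,0,0,0,0,20],
  [0,-70,0,0,0,0,20],
  [0,-85,0,0,0,0,20],
  [0,-98,0,0,0,0,20],
  [0,-107,0,0,0,0,20],
  [0,-107,0,0,0,0,20],
  [0,-107,0,0,0,0,20],
])

```text
clock: 6.95
tool_pos: [0.6042, -0.0611, 0.056]
orientation: [3.141, 0.0, -0.293]
ft_force: [0.4, 0.4, -1.2]
width: 0.0295
```

Run:
```python
from h import *
d=arm.snapshot("scene");cv2.imwrite("pics/s4.png",cv2.resize(d["img"][120:260,100:300],None,fx=4,fy=4,interpolation=2))
go([.6047,-.0605,.18],-.293)
```

```text
t 7.0 pos [ 0.6041 -0.0612  0.056 ] rpy [ 3.1415e+00  3.0000e-04 -2.9340e-01] w 0.0301 F [ 0.1 -0.5 -0.7]
shift mm [   0.3   -0.8 -124. ] turn [ 0.0001  0.0003 -0.0004]
```

View pics/s4.png

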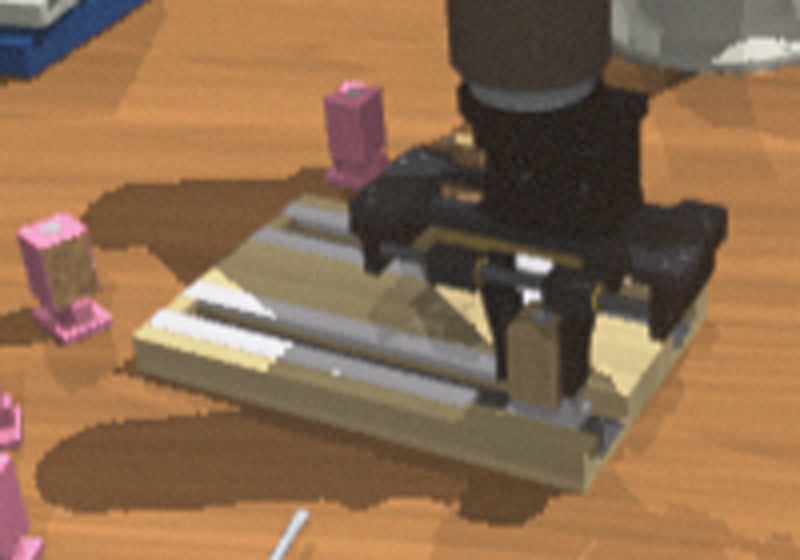

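The block is beyond the lip ends, about (500,395) in the crop, with its foot in the open channel. I lift it.

Request:
carry_out([
  [0,0,-5,0,0,0,20],
  [0,0,-15,0,0,0,20],
  [0,0,-30,0,0,0,20],
  [0,0,-50,0,0,0,20],
  [0,0,-75,0,0,0,20],
  [0,0,-100,0,0,0,20],
  [0,0,-110,0,0,0,20],
  [0,0,-110,0,0,0,20],
])

```text
clock: 8.0
tool_pos: [0.6046, -0.0607, 0.167]
orientation: [-3.141, -0.002, -0.293]
ft_force: [0.2, 0.2, -1.9]
width: 0.0298
```

Run:
```python
from h import *
d=arm.snapshot("scene");cv2.imwrite("pics/s5.png",cv2.resize(d["img"][80:260,100:300],None,fx=3.3,fy=3.3,interpolation=2))
go([.477,.29,.15],-.293)
```

```text
t 8.05 pos [ 0.604  -0.0608  0.1659] rpy [-3.1413e+00  4.0000e-04 -2.9310e-01] w 0.0297 F [-0.2  0.3 -1.7]
shift mm [-222.9 -299.1   16.1] turn [-0.0003  0.0004 -0.0001]
```

View pics/s5.png

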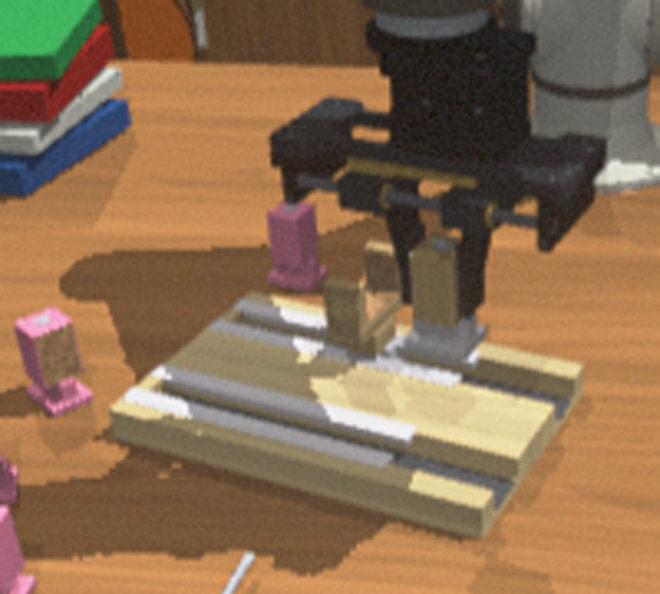

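The stop is held upright, clear of the jig. Now I move it over the carton centre.

Request:
carry_out([
  [-10,-15,0,0,0,0,20],
  [-30,-40,0,0,0,0,20],
  [-52,-70,0,0,0,0,20],
  [-75,-100,0,0,0,0,20],
  [-97,-130,0,0,0,0,20],
  [-119,-160,0,0,0,0,20],
  [-141,-190,0,0,0,0,20],
  [-163,-220,0,0,0,0,20],
  [-185,-250,0,0,0,0,20],
  [-205,-275,0,0,0,0,20],
  [-218,-292,5,0,0,0,20],
  [-223,-299,10,0,0,0,20],
  [-223,-299,15,0,0,0,20],
  [-223,-299,15,0,0,0,20],
])

```text
clock: 9.8
tool_pos: [0.477, 0.2887, 0.1502]
orientation: [3.14, 0.001, -0.294]
ft_force: [-0.2, 0.6, -1.9]
width: 0.0299
```

Run:
```python
from h import *
d=arm.snapshot("scene");cv2.imwrite("pics/s6.png",cv2.resize(d["img"][90:250,310:470],None,fx=3.7,fy=3.7,interpolation=2))
go([.477,.29,.0505],-.293)
```

```text
t 9.85 pos [0.4773 0.2889 0.1506] rpy [ 3.1406e+00  4.0000e-04 -2.9400e-01] w 0.0298 F [-0.4 -0.3 -0.8]
shift mm [ -0.6  -1.1 100.1] turn [ 0.001   0.0004 -0.001 ]
```

View pics/s6.png

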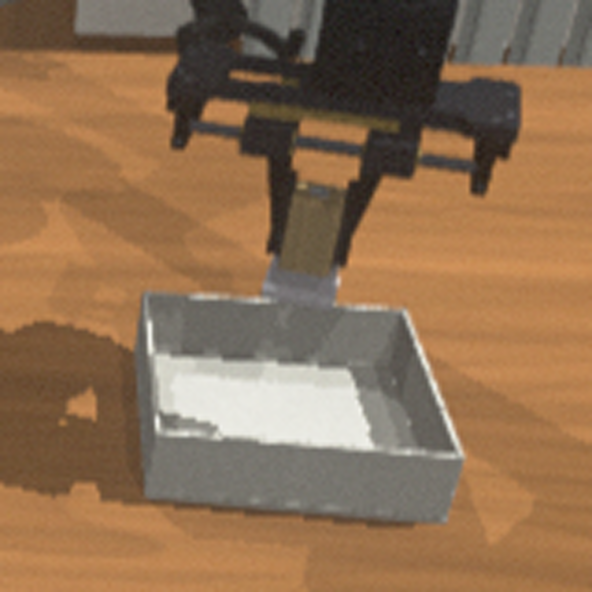

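Request:
carry_out([
  [0,0,20,0,0,0,20],
  [0,0,45,0,0,0,20],
  [0,0,65,0,0,0,20],
  [0,0,80,0,0,0,20],
  [0,0,90,0,0,0,20],
  [0,0,95,0,0,0,20],
  [0,0,98,0,0,0,20],
  [0,0,99,0,0,0,20],
  [0,0,99,0,0,0,20],
])

```text
clock: 10.98
tool_pos: [0.4773, 0.29, 0.0524]
orientation: [-3.141, -0.0, -0.293]
ft_force: [-0.2, -0.2, -0.9]
width: 0.0298
```

Request:
carry_out([
  [0,0,0.5,0,0,0,20],
  [0,0,1,0,0,0,20],
  [0,0,1,0,0,0,20],
])

```text
clock: 11.35
tool_pos: [0.4772, 0.2898, 0.0511]
orientation: [-3.142, -0.0, -0.293]
ft_force: [-0.5, 0.1, -1.1]
width: 0.0299
```

There's no contact yet, so I lower it in small steps.

Request:
carry_out([
  [0,0,0.5,0,0,0,20],
  [0,0,1,0,0,0,20],
  [0,0,1,0,0,0,20],
])

```text
clock: 11.72
tool_pos: [0.4772, 0.2898, 0.0505]
orientation: [-3.141, -0.0, -0.293]
ft_force: [-1.8, -0.2, 3.8]
width: 0.0301
```

Run:
```python
from h import *
d=arm.snapshot("scene");cv2.imwrite("pics/s7.png",cv2.resize(d["img"][110:250,310:470],None,fx=4,fy=4,interpolation=2))
go([.477,.29,.0505],-.293)
```

```text
t 11.775 pos [0.4772 0.2899 0.0505] rpy [-3.1414e+00 -2.0000e-04 -2.9260e-01] w 0.0301 F [-1.2 -0.1  3.9]
shift mm [-0.2 -0.1 -0. ] turn [-0.0002 -0.0002  0.0004]
```

View pics/s7.png

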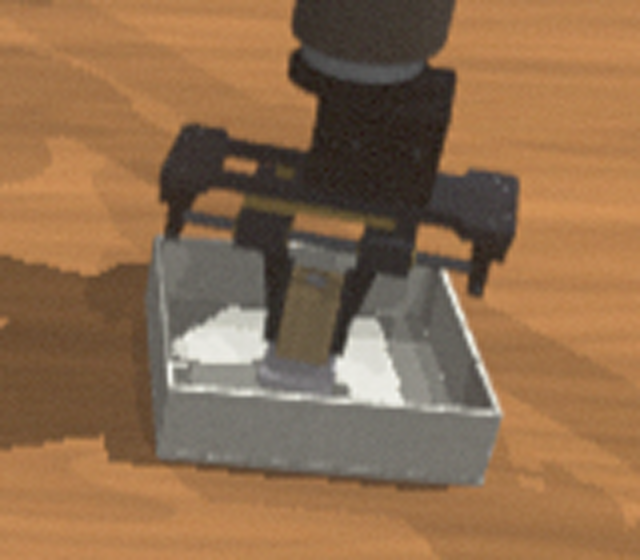

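The force rose to about +5 N at exactly the expected height, so the foot is on the carton floor. I release and withdraw.

Request:
carry_out([
  [0,0,0,0,0,0,32],
  [0,0,0,0,0,0,40],
  [0,0,0,0,0,0,55],
  [0,0,0,0,0,0,70],
  [0,0,0,0,0,0,70],
  [0,0,0,0,0,0,70],
  [0,0,0,0,0,0,70],
  [0,0,-10,0,0,0,70],
  [0,0,-30,0,0,0,70],
  [0,0,-60,0,0,0,70],
  [0,0,-100,0,0,0,70],
  [0,0,-140,0,0,0,70],
  [-20,30,-150,0,0,0,70],
  [-20,60,-150,0,0,0,70],
  [-20,90,-150,0,0,0,70],
  [-20,120,-150,0,0,0,70],
  [-20,140,-150,0,0,0,70],
  [-20,140,-150,0,0,0,70],
])

```text
clock: 14.02
tool_pos: [0.4174, 0.1607, 0.2006]
orientation: [-3.141, -0.001, -0.294]
ft_force: [0.6, -0.0, -0.7]
width: 0.0698
```

Run:
```python
from h import *
a=arm.snapshot("scene");cv2.imwrite("pics/s8.png",a["img"]);b=arm.snapshot("top");cv2.imwrite("pics/t8.png",b["img"])
go([.477,.29,.0505],-.293)
R=Ro.from_euler('z',-.293)
P=[R.apply([x,y,0])+[.477,.29,.074] for x,y in((-.017,-.015),(.017,-.015),(.017,.015),(-.017,.015),(0,0))]
for d in(a,b): print(proj(d,P).round(1).tolist())
A=cv2.resize(a["img"][140:240,330:450],None,fx=3.3,fy=3.3,interpolation=2);B=cv2.resize(b["img"][140:260,55:175],None,fx=3.3,fy=3.3,interpolation=2)[:A.shape[0]]
cv2.imwrite("pics/c8.png",np.hstack([A,B]))
```

```text
t 14.125 pos [0.4181 0.162  0.2005] rpy [-3.1406e+00 -9.0000e-04 -2.9280e-01] w 0.0697 F [0.8 0.3 1. ]
shift mm [  19.3 -139.4  150.2] turn [-0.001  -0.0009  0.0002]
[[383.3, 175.0], [381.4, 181.7], [394.6, 184.2], [396.2, 177.4], [388.8, 179.5]]
[[110.2, 206.1], [117.5, 192.5], [105.7, 187.1], [98.3, 200.6], [107.9, 196.5]]
```

View pics/c8.png

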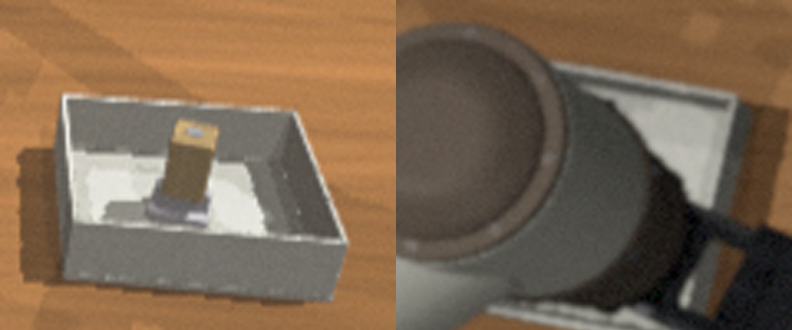

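View pics/t8.png

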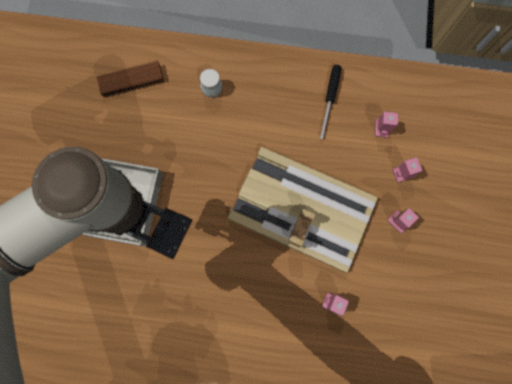

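The stop stands upright in the carton with its dot at scene (389,180), against a prediction of (388.8,179.5). The rest is still at top (302,228) and the arm is clear, so I hand in.

```bash
python3 -c "
from plant import arm
print(arm.hand_in())"
```

```text
the job is handed in; nothing more can be done
None
```

I slid the maple end stop about 187 mm to the open end of its slot, lifted it out, set it on its foot near the centre of the carton, released it and backed away. The job is handed in at about 14 s of the 42 s allowed; hand-in reports no verdict.

- **Stop:** in the last scene picture it stands upright, and its top dot is within 1 px of where an upright stop on the carton floor should show. The foot touched down with about 5 N of added force, at the height I expected.
- **Rest:** it shows at the same pixel, top (302,228), as before.
- **Robot:** the arm is about 0.15 m above the place of release and touches nothing. Every force reading between moves stayed under 5 N.
- **Not seen from above:** the arm hid the stop in the last top view, so only the scene camera confirms where it stands. No check failed or disagreed.

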